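# Wedge the tube block tight in the mixer cradle

### The arm

A 7-joint arm with a two-finger parallel gripper is mounted at the origin on the work surface; the furniture and walls round the work are solid. World frame = base frame: x ahead of the robot, y to its left, z up, the work surface at z = 0. Lengths are in m, angles in rad, forces in N, time in s.
With the tool pointing down it reaches from about 0.4 to 0.85 m from the base axis. Payload 4.5 kg.
Tool frame: the origin (TCP) lies at the very end of the fingers, on their centre line; the grasp point (between the pads) lies 19 mm behind it; z points along the fingers, y is the line along which they close (so a half turn about z gives the same grasp; the last joint's range is limited). The gripper opens to 88 mm and grips with 3 to 60 N. Pads are 18 mm wide; open, the fingers measure 123 mm over their backs; the gripper's body (75 mm by 187 mm) begins 45 mm behind the grasp point.
Start: joints at [1.185, 0.689, -0.195, 1.565, 0.157, 0.902, -0.215], TCP at [0.255, -0.571, 0.239] pointing down, gripper open.
Joint ranges: [-3.01, 3.01], [-0.46, 2.08], [-1.47, 1.51], [0.13, 2.56], [-1, 4.14], [0.04, 2.09], [-2.66, 2.66]. Speed limits (rad/s): [2.57, 2.57, 3.14, 3.14, 3.14, 3.14, 3.14].

### API

Orientations are given as a unit quaternion [x, y, z, w].
In Python, from plant import r, eyes, nets gives the robot as it stands.
- The arm moves only by the shell command python3 -m pendant 'ROWS' [FORCE]. ROWS is JSON, a list of rows, each an object of numbers: "claw": the opening, from 0 (shut) to 1 (fully open); "dx", "dy", "dz": the shift along the world's x, y, z in mm; "twist": the turn about the world's z in rad. In form: [{"claw": .., "dx": .., "dy": .., "dz": .., "twist": ..}, ...]. A call has 1 to 8 rows; each row is the pose to reach, as a shift and turn from the pose commanded when the call began; what a row does not reach only later rows make up. A row lasts 1/10 s, in which the tool goes at most 50 mm and 8.59 degrees, less where a joint would pass 70% of its speed; a pose out of reach is approached as far as the arm can. A call with a gripper value outside its range is refused whole. The fingers move at their own pace and stop on an object; FORCE is the grip in N (left out, the last holds). Time passes only in rows, so rows that repeat a pose let the fingers close. It gives the time, the measured TCP pose, the force, the opening and the grip force at its end, in the units of the state.
- r.get_state(): the state, without advancing time (a new reading comes with each control period).
- eyes.snapshot(name): name is "scene" or "top" or "wrist"; returns (picture, depth): 400x640x3 uint8, blue, green, red; 400x640 float32, m along the optical axis (not along the pixel's ray), 0 where there is no reading.
- eyes.camera_info(name): a dict with "K" (3x3 intrinsics, pixels), "D" ([k1, k2, p1, p2, k3] as OpenCV has them; the pictures are not rectified), "world_to_cam" (4x4, takes a point from world to camera coordinates); the wrist camera has in their place "T_tool_cam" (4x4, takes a point from camera to tool coordinates, whose origin is the TCP and whose axes are the flange's). Camera axes: x right, y down, z forward; pixel columns grow to the right and rows downward; lengths in m; the calibration is good to about 2 mm. A picture is of the moment at which its call begins: read the wrist's pose just before it. camera_info takes no time and is no camera call.
- r.finish_job(): hands the job in; it is judged then, once.
Trained networks look in the newest picture that a camera, given by its name, has taken for a name from the list of things; names that differ only in an ending like _2 or _b are one class to them, and where a whole thing is asked for, a point or a joint stands for the part that bears it (a point fixed in the world has none). Each returns a list of dicts, best first, with "confidence" (0 to 1); they miss things now and then, are a little off and sometimes report something else, mostly with a low value. They report only what shows in the picture. A call takes as long as a camera call.
- nets.spot_in(camera, query): "box" ([left, top, width, height] as shares, 0 to 1, of the picture: columns of its width, rows of its height, round what is visible of it).
- nets.place_of(camera, query): "position" ([column, row] as shares, 0 to 1, of the picture: columns of its width, rows of its height: a listed point, or the origin of a listed thing).
The state is a dict: "clock": time; "q": joint angles; "qd": joint speeds; "joint_torque": joint torques, N m; "tool_pos": TCP position; "eef_rot": TCP orientation; "contact_force": force on the tool from outside, world axes, zero at the start; "moment": the same for the moment, N m; "opening": opening from 0.0 (shut) to 1.0 (fully open); "finger_force": force on a finger pad.
Only numpy, scipy, OpenCV 4.12 (cv2) and the standard library are available. Lean on these libraries where they do the work, as an engineer would, in place of code of your own. Each camera call takes 0.05 s, during which the arm holds its last target. There are 200 camera calls.

### The job

The green tube block sits loose in the metal mixer cradle. Lay the larger of the two white wedges on the cradle's base plate with its thin end in the open mouth of the tapering gap between the block and the slanted cheek, push it in firmly until it jams and the block is squeezed flat against the straight wall, then let go and leave it locked there. Leave the slim wedge where it lies.

Things in the scene. Friction and masses are not known exactly. Their poses are not given: they have to be found in the camera images.
- cradle: Fixed metal cradle; origin on the worktop, mm: base plate 6 thick, x -58..58, y -120..80. On it, tops at z 36: straight wall, inner face x = -40; end stop at +y, inner face y = 64; slanted cheek at +x, inner face from (38.2, -58) to (16.7, 40). The -y end is the open mouth; the wedge goes in along +y between cheek and block and jams with wedge_grip near x 24, y -83, z 22.
- block_center (a point): Green tube block with coloured caps, 52 x 116 mm, 26 mm high (32 with caps), 0.2 kg, loose on the base plate, long side along the cradle's y. Point: its centre, 13 mm above its underside; x across, y along it. Starts 3 to 6 mm off the straight wall and 2 to 6 mm off the end stop; against both it is at cradle x -14, y 6. A few newtons slide it.
- wedge_grip (a point): Larger white wedge, 32 mm high, 60 g, lying flat. Point: centre of its grip tab (24 mm wide in x, 34 long in y), 16 mm up. Taper: y 17 to 117 mm; straight face all along x = -12, to lie against the block; slanted face from x 16 (28 thick) to x -6 (thin end, 6 thick), to lie against the cheek, +y as the cradle's. Tab stays outside the mouth. Friction about 0.4; a push of 10 to 15 N jams it.
- slim_grip (a point): Slim white wedge, too thin for this gap: 114 mm long, 26 mm high, grip tab 12 mm wide and 34 mm long, taper 12 to 4 mm thick over 80 mm towards +y. Point: centre of its tab, 13 mm above the underside. It stays where it is.

How it is judged:
On the way:
1. the wedge is pushed in firmly, jammed between the block and the slanted cheek (contact force between wedge and block above 4 N and contact force between wedge and cradle above 4 N and y of wedge_grip in the frame of cradle above -0.093 m), for 0.05 s.
At the end, for the whole second after the job is handed in: The larger wedge lies released and still in the gap on the base plate, within 7 mm of its fully driven place and 8 degrees of in line; the block stands on the base plate within 2 mm of the straight wall and parallel to it within 3 degrees (y of wedge_grip in the frame of cradle above -0.09 m and x of wedge_grip in the frame of cradle between 0.016 and 0.032 m and z of wedge_grip in the frame of cradle below 0.029 m and angle between the y axis of wedge_grip and the y axis of cradle, either way round below 0.15 rad and x of block_center in the frame of cradle below -0.012 m and z of block_center in the frame of cradle below 0.024 m and angle between the y axis of block_center and the y axis of cradle, either way round below 0.05 rad and linear speed of wedge below 0.02 m/s); the robot touches nothing.
It fails at once if the slim wedge is moved by more than 30 mm (distance of slim_grip from where it was at the start of the episode above 0.03 m).
It fails at once if the block is tipped or lifted (angle between block_center's own z axis and vertical above 0.35 rad or height (world z) of block_center above 0.05 m).
It also fails if it takes over 32 s, if anything falls off the work surface, if the arm or the gripper's body presses on something with over 40 N, if the wrist force passes 120 N, or if a joint passes its speed limit or range.

## Working session

There is one attempt and no reset: what is moved stays moved. The work goes in short steps, Python scripts to look and compute and a shell command to move; the robot and the scene stay as the last step left them, time stands still between calls to the robot, and variables do not carry over. Pictures are saved under pics/ and viewed, at most 10 in all, crops included, and the job is handed in when it is done.

```bash
mkdir -p pics; ls
cat > h.py <<'E'
import numpy as np,cv2
from plant import r,eyes,nets
def snap(n,f=None):
    s=r.get_state(); p,d=eyes.snapshot(n)
    if f: cv2.imwrite('pics/'+f,p)
    return s,p,d
E
python3 - <<'E'
from h import *
s,p,d=snap('top','top0.png')
np.savez('top0.npz',p=p,d=d)
print(s['clock'],s['tool_pos'],s['eef_rot'])
print(eyes.camera_info('top'))
for q in ['cradle','block_center','wedge_grip','slim_grip']:
    print(q,nets.place_of('top',q)[:3])
print(r.get_state()['clock'])
E
```

```text
pics
0.0 [ 0.25439663 -0.57021003  0.23794598] [ 9.78048779e-01  2.08374179e-01 -2.69423804e-04 -8.45670823e-04]
{'K': array([[367.05325669,   0.        , 327.6375249 ],
       [  0.        , 367.05325669, 196.84128109],
       [  0.        ,   0.        ,   1.        ]]), 'D': array([-0.05541919,  0.        ,  0.        ,  0.        ,  0.        ]), 'world_to_cam': array([[-0.00320141, -0.99995734, -0.00866381, -0.06038689],
       [-0.98449342,  0.00467125, -0.17535932,  0.484516  ],
       [ 0.17539231,  0.00796807, -0.98446638,  0.81825589],
       [ 0.        ,  0.        ,  0.        ,  1.        ]])}
cradle [{'position': [0.3916, 0.5045], 'confidence': 0.58}]
block_center [{'position': [0.3956, 0.505], 'confidence': 0.78}]
wedge_grip [{'position': [0.6197, 0.4308], 'confidence': 0.81}]
slim_grip [{'position': [0.6598, 0.5385], 'confidence': 0.63}]
0.25
```

View pics/top0.png

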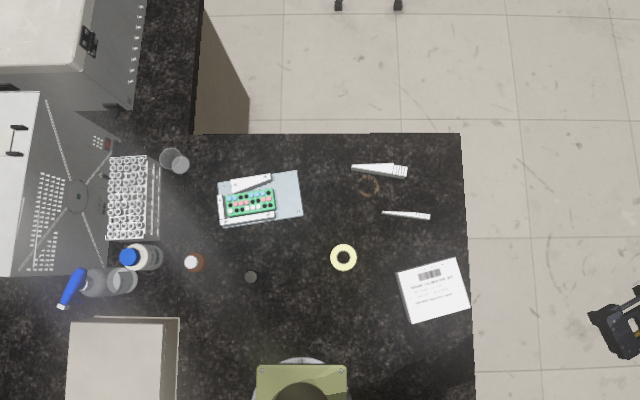

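```bash
cat >> h.py <<'E'
def world(n,uv,z,s=None):
    """pixels uv (N,2) intersected with the world plane at height z"""
    c=eyes.camera_info(n); K,D=c['K'],np.array(c['D'])
    if 'world_to_cam' in c: T=np.linalg.inv(c['world_to_cam'])
    else:
        from scipy.spatial.transform import Rotation as R
        W=np.eye(4); W[:3,:3]=R.from_quat(s['eef_rot']).as_matrix(); W[:3,3]=s['tool_pos']; T=W@c['T_tool_cam']
    u=cv2.undistortPoints(np.float64(uv).reshape(-1,1,2),K,D).reshape(-1,2)
    ray=np.c_[u,np.ones(len(u))]@T[:3,:3].T
    return T[:3,3]+ray*((z-T[2,3])/ray[:,2])[:,None]
def cloud(n,d,s=None):
    c=eyes.camera_info(n); v,u=np.nonzero(d>0); 
    a=world(n,np.c_[u,v],0,s); b=world(n,np.c_[u,v],0.1,s)
    if 'world_to_cam' in c: zc=lambda P:(P@c['world_to_cam'][:3,:3].T+c['world_to_cam'][:3,3])[:,2]
    else:
        from scipy.spatial.transform import Rotation as R
        W=np.eye(4); W[:3,:3]=R.from_quat(s['eef_rot']).as_matrix(); W[:3,3]=s['tool_pos']; M=np.linalg.inv(W@c['T_tool_cam'])
        zc=lambda P:(P@M[:3,:3].T+M[:3,3])[:,2]
    za,zb=zc(a),zc(b); t=(d[v,u]-za)/(zb-za)
    return np.c_[u,v],a+(b-a)*t[:,None]
E
python3 - <<'E'
from h import *
f=np.load('top0.npz');p,d=f['p'],f['d']
uv,P=cloud('top',d)
for nm,(x0,x1,y0,y1) in dict(wedge=(345,412,155,185),slim=(375,435,205,225),cradle=(212,306,165,232)).items():
    m=(uv[:,0]>x0)&(uv[:,0]<x1)&(uv[:,1]>y0)&(uv[:,1]<y1)
    Q=P[m]; print(nm,'z pct',np.percentile(Q[:,2],[5,25,50,75,95,99]).round(4))
    h=Q[Q[:,2]>(0.015 if nm!='cradle' else .03)]
    print(len(h),h.min(0).round(3),h.max(0).round(3), cv2.minAreaRect(np.float32(h[:,:2]*1000)))
for q,px,z in [('cradle',(.3916,.5045),0),('block',(.3956,.505),.019),('wedge',(.6197,.4308),.016),('slim',(.6598,.5385),.013)]:
    print(q,world('top',[[px[0]*640,px[1]*400]],z).round(4))
c=cv2.resize(p[150:240,210:440],None,fx=3.4,fy=3.4,interpolation=cv2.INTER_CUBIC); cv2.imwrite('pics/crop0.png',c)
E
```

```text
wedge z pct [-0.0011  0.0006  0.0021  0.0221  0.0341  0.0353]
515 [ 0.537 -0.254  0.015] [ 0.569 -0.119  0.037] ((560.4324951171875, -186.87525939941406), (134.36228942871094, 25.767288208007812), 79.79932403564453)
slim z pct [-0.0011  0.0004  0.0016  0.0038  0.028   0.0293]
213 [ 0.435 -0.306  0.015] [ 0.453 -0.191  0.031] ((447.4676818847656, -248.305419921875), (114.71788787841797, 12.259703636169434), 82.0361099243164)
cradle z pct [-0.001   0.0015  0.0067  0.0325  0.0382  0.04  ]
1871 [0.422 0.064 0.03 ] [0.545 0.201 0.042] ((483.10235595703125, 133.88775634765625), (107.4580078125, 133.1754150390625), 8.822054862976074)
cradle [[0.4803 0.1281 0.    ]]
block [[0.4767 0.1177 0.019 ]]
wedge [[ 0.5492 -0.2312  0.016 ]]
slim [[ 0.443  -0.2899  0.013 ]]
```

View pics/crop0.png

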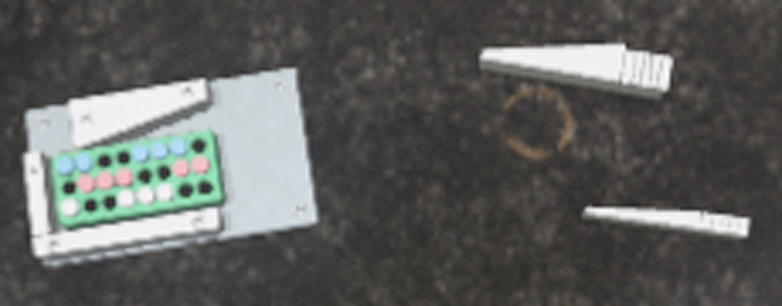

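```bash
python3 -m pendant '[{"claw":1,"dx":280,"dy":340,"dz":0,"twist":1.03},{"claw":1,"dx":280,"dy":340,"dz":0,"twist":1.03},{"claw":1,"dx":280,"dy":340,"dz":0,"twist":1.03},{"claw":1,"dx":280,"dy":340,"dz":0,"twist":1.03},{"claw":1,"dx":280,"dy":340,"dz":0,"twist":1.03},{"claw":1,"dx":280,"dy":340,"dz":0,"twist":1.03},{"claw":1,"dx":280,"dy":340,"dz":0,"twist":1.03},{"claw":1,"dx":280,"dy":340,"dz":0,"twist":1.03}]' 20
python3 -m pendant '[{"claw":1,"dx":0,"dy":0,"dz":0,"twist":0},{"claw":1,"dx":0,"dy":0,"dz":0,"twist":0},{"claw":1,"dx":0,"dy":0,"dz":0,"twist":0}]'
python3 - <<'E'
from h import *
s,p,d=snap('wrist','w0.png'); np.savez('w0.npz',p=p,d=d,pos=s['tool_pos'],rot=s['eef_rot'])
print(s['tool_pos'],s['eef_rot'],s['q'],eyes.camera_info('wrist'))
print(nets.place_of('wrist','wedge_grip')[:2])
E
```

```text
clock: 1.05
tool_pos: [0.5099, -0.2606, 0.2387]
eef_rot: [0.748, 0.664, 0.0, -0.0]
contact_force: [0.4, -0.0, 0.1]
opening: 1.003
finger_force: 0.0
clock: 1.35
tool_pos: [0.5078, -0.2636, 0.2384]
eef_rot: [0.749, 0.662, -0.001, -0.0]
contact_force: [-0.4, -0.4, -0.7]
opening: 0.999
finger_force: 0.0
[ 0.5078258  -0.26362196  0.23844252] [ 7.49327808e-01  6.62198547e-01 -9.56989928e-04 -7.21756030e-05] [ 0.66442232  0.64551362 -0.453744    1.72012581  0.35751401  0.85998826
 -0.06972634] {'K': array([[298.02056736,   0.        , 318.84324414],
       [  0.        , 298.02056736, 193.17134977],
       [  0.        ,   0.        ,   1.        ]]), 'D': array([-0.05607857,  0.        ,  0.        ,  0.        ,  0.        ]), 'T_tool_cam': array([[-4.65957370e-04, -9.66429483e-01, -2.56931581e-01,
         6.60001688e-02],
       [ 9.99999690e-01, -2.87163026e-04, -7.33403071e-04,
         2.62831490e-04],
       [ 6.35001100e-04, -2.56931843e-01,  9.66429317e-01,
        -1.45585095e-01],
       [ 0.00000000e+00,  0.00000000e+00,  0.00000000e+00,
         1.00000000e+00]])}
[{'position': [0.552, 0.3517], 'confidence': 0.74}]
```

View pics/w0.png

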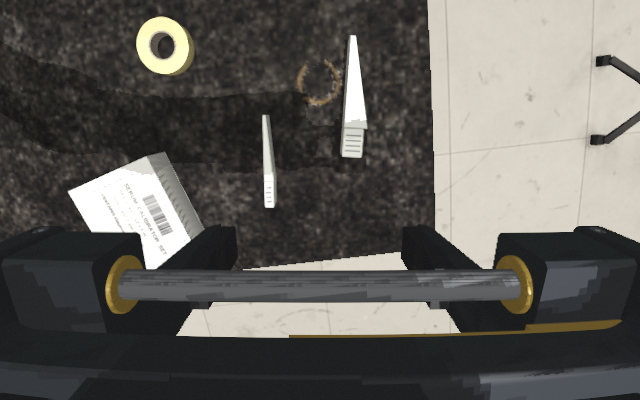

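```bash
cat >> h.py <<'E'
def wedgefit(n,d,s,box,ztop=.032,zmin=.026):
    """straight-face line and +-y ends of the wedge top -> grip point, angle"""
    uv,P=cloud(n,d,s); x0,x1,y0,y1=box
    m=(uv[:,0]>x0)&(uv[:,0]<x1)&(uv[:,1]>y0)&(uv[:,1]<y1)
    z=P[m][:,2]; 
    print('ztop',np.percentile(z[z>.02],[50,90]).round(4),m.sum())
    k=m&(P[:,2]>zmin); M=np.zeros(d.shape,np.uint8); M[uv[k][:,1],uv[k][:,0]]=255
    c=max(cv2.findContours(M,0,cv2.CHAIN_APPROX_NONE)[0],key=cv2.contourArea)[:,0]
    return world(n,c,ztop,s)
def model_fit(Q):
    """fit the wedge's outline (local frame, mm) to contour points Q"""
    from scipy.optimize import least_squares
    V=np.array([[-12,-17],[12,-17],[12,17],[16,17],[-6,117],[-12,117]])/1e3
    def seg(L):
        D=[]
        for a,b in zip(V,np.roll(V,-1,0)):
            t=np.clip(((L-a)@(b-a))/((b-a)@(b-a)),0,1); D.append(np.linalg.norm(L-a-t[:,None]*(b-a),axis=1))
        return np.min(D,0)
    def f(p):
        c,sn=np.cos(p[2]),np.sin(p[2]); L=(Q[:,:2]-p[:2])@np.array([[c,-sn],[sn,c]])
        return seg(L)*1000
    best=min((least_squares(f,[Q[:,0].mean(),Q[:,1].mean()-.045,a],loss='soft_l1',x_scale=[.01,.01,.1]) for a in (-.3,-.1,.1,.3)),key=lambda o:o.cost)
    print('rms mm',np.sqrt((f(best.x)**2).mean()).round(2)); return best.x
E
python3 - <<'E'
from h import *
f=np.load('w0.npz'); s=dict(tool_pos=f['pos'],eef_rot=f['rot'])
print(model_fit(wedgefit('wrist',f['d'],s,(325,385,25,170))), world('wrist',[[.552*640,.3517*400]],.016,s))
g=np.load('top0.npz'); print(model_fit(wedgefit('top',g['d'],None,(345,412,155,185))))
from scipy.spatial.transform import Rotation as R
y=R.from_quat(f['rot']).as_matrix()[:,1]; print('tool y',y,np.arctan2(y[1],y[0]))
E
```

```text
ztop [0.0315 0.0325] 8466
rms mm 0.53
[ 0.55025674 -0.23515825 -0.18128763] [[ 0.55355708 -0.23471771  0.016     ]]
ztop [0.0325 0.0347] 1909
rms mm 0.93
[ 0.55113262 -0.23551987 -0.17768206]
tool y [ 0.99240743 -0.12298616 -0.0013756 ] -0.12329844572695853
```

```bash
python3 -m pendant '[{"claw":1,"dx":43,"dy":28,"dz":0,"twist":-0.057},{"claw":1,"dx":43,"dy":28,"dz":-50,"twist":-0.057},{"claw":1,"dx":43,"dy":28,"dz":-100,"twist":-0.057},{"claw":1,"dx":43,"dy":28,"dz":-150,"twist":-0.057},{"claw":1,"dx":43,"dy":28,"dz":-170,"twist":-0.057},{"claw":1,"dx":43,"dy":28,"dz":-170,"twist":-0.057},{"claw":1,"dx":43,"dy":28,"dz":-170,"twist":-0.057},{"claw":1,"dx":43,"dy":28,"dz":-170,"twist":-0.057}]' 40
python3 -c "
from h import *
s=r.get_state();print(s['tool_pos'],s['eef_rot'])"
```

```text
clock: 2.25
tool_pos: [0.5532, -0.235, 0.0706]
eef_rot: [0.768, 0.641, 0.001, 0.001]
contact_force: [0.3, 1.2, 0.6]
opening: 1.002
finger_force: 0.0
[ 0.55320648 -0.23496552  0.07058889] [0.76754653 0.64099082 0.00093333 0.00149105]
```

```bash
python3 -m pendant '[{"claw":1,"dx":-1,"dy":0,"dz":-40,"twist":0},{"claw":1,"dx":-1,"dy":0,"dz":-64,"twist":0},{"claw":1,"dx":-1,"dy":0,"dz":-64,"twist":0},{"claw":0,"dx":-1,"dy":0,"dz":-64,"twist":0},{"claw":0,"dx":-1,"dy":0,"dz":-64,"twist":0},{"claw":0,"dx":-1,"dy":0,"dz":-64,"twist":0},{"claw":0,"dx":-1,"dy":0,"dz":-64,"twist":0},{"claw":0,"dx":-1,"dy":0,"dz":-64,"twist":0}]' 40
python3 -m pendant '[{"claw":0,"dx":0,"dy":0,"dz":0,"twist":0},{"claw":0,"dx":0,"dy":0,"dz":0,"twist":0},{"claw":0,"dx":0,"dy":0,"dz":0,"twist":0}]'
```

```text
clock: 3.05
tool_pos: [0.5514, -0.2342, 0.0054]
eef_rot: [0.767, 0.641, 0.0, 0.0]
contact_force: [-0.6, 0.4, -0.2]
opening: 0.568
finger_force: 0.0
clock: 3.35
tool_pos: [0.551, -0.234, 0.0047]
eef_rot: [0.767, 0.641, 0.0, -0.0]
contact_force: [-0.2, 0.1, 0.0]
opening: 0.298
finger_force: 0.0
```

```bash
cat > crad.py <<'E'
from h import *
from scipy.optimize import least_squares
f=np.load('top0.npz');p,d=f['p'],f['d']
uv,P=cloud('top',d)
m=(uv[:,0]>205)&(uv[:,0]<315)&(uv[:,1]>160)&(uv[:,1]<240)
# plate outline from image: bluish-grey vs dark worktop
hsv=cv2.cvtColor(p,cv2.COLOR_BGR2GRAY)
Q=P[m]; Z=Q[:,2]
hi=(Z>.0345)&(Z<.045)
lo=(Z>.0045)&(Z<.009)
print('plate',cv2.minAreaRect(np.float32(Q[lo|hi][:,:2]*1000)))
# brightness mask of plate, contour at z=.006
M=np.zeros(d.shape,np.uint8); M[160:240,205:315]=(hsv[160:240,205:315]>110)*255
M=cv2.morphologyEx(M,cv2.MORPH_CLOSE,np.ones((5,5)))
c=max(cv2.findContours(M,0,cv2.CHAIN_APPROX_NONE)[0],key=cv2.contourArea)[:,0]
W=world('top',c,.006)
# only use edges around the mouth: right part of the picture
k=c[:,0]>222; 
V=np.array([[-58,-120],[58,-120],[58,80],[-58,80]])/1e3
def f_(q,Q=W):
    cc,sn=np.cos(q[2]),np.sin(q[2]); L=(Q[:,:2]-q[:2])@np.array([[cc,-sn],[sn,cc]])
    D=[]
    for a,b in zip(V,np.roll(V,-1,0)):
        t=np.clip(((L-a)@(b-a))/((b-a)@(b-a)),0,1); D.append(np.linalg.norm(L-a-t[:,None]*(b-a),axis=1))
    return np.min(D,0)*1000
o=least_squares(f_,[.48,.128,.155],loss='soft_l1',x_scale=[.01,.01,.1]); print(o.x,np.sqrt((f_(o.x)**2).mean()))
q=o.x;cc,sn=np.cos(q[2]),np.sin(q[2]);L=(Q[:,:2]-q[:2])@np.array([[cc,-sn],[sn,cc]])*1000
H=L[hi]
# plot orthographic height picture in cradle frame (4 px/mm)
im=np.zeros((230*3,140*3,3),np.uint8)
for (x,y),z,u in zip(L,Z,uv[m]):
    X=int((x+70)*3);Y=int((90-y)*3)
    if 0<=X<420 and 0<=Y<690: cv2.circle(im,(X,Y),3,tuple(map(int,p[u[1],u[0]])),-1)
T=lambda a:(int((a[0]+70)*3),int((90-a[1])*3))
for a,b in [((-58,-120),(58,-120)),((58,-120),(58,80)),((58,80),(-58,80)),((-58,80),(-58,-120)),((-40,-60),(-40,64)),((-40,64),(16,64)),((38.2,-58),(16.7,40))]: cv2.line(im,T(a),T(b),(0,0,255),1)
cv2.imwrite('pics/crad.png',im[:600])
E
python3 crad.py
```

```text
plate ((485.0042724609375, 101.05775451660156), (191.06973266601562, 240.2930450439453), 0.7297914624214172)
[0.48492874 0.12618308 0.14651183] 1.6175939231490069
```

View pics/crad.png

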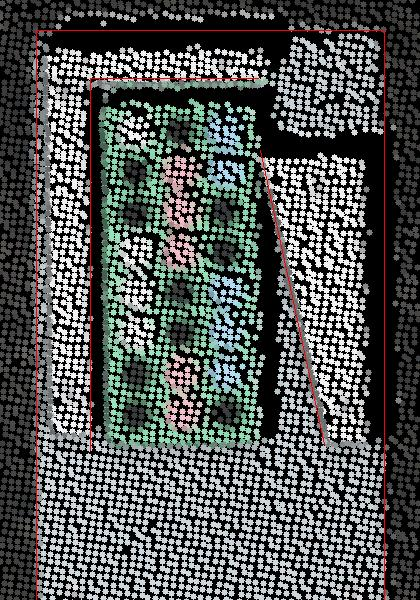

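```bash
python3 -m pendant '[{"claw":0,"dx":0,"dy":0,"dz":0,"twist":0},{"claw":0,"dx":0,"dy":0,"dz":0,"twist":0},{"claw":0,"dx":0,"dy":0,"dz":40,"twist":0},{"claw":0,"dx":0,"dy":0,"dz":60,"twist":0},{"claw":0,"dx":0,"dy":50,"dz":60,"twist":0.14},{"claw":0,"dx":0,"dy":90,"dz":60,"twist":0.26},{"claw":0,"dx":-3,"dy":130,"dz":60,"twist":0.325},{"claw":0,"dx":-6,"dy":150,"dz":60,"twist":0.325}]' 40
python3 -m pendant '[{"claw":0,"dx":0,"dy":0,"dz":0,"twist":0},{"claw":0,"dx":0,"dy":0,"dz":0,"twist":0},{"claw":0,"dx":0,"dy":0,"dz":0,"twist":0}]'
python3 - <<'E'
from h import *
s,p,d=snap('wrist','w1.png'); np.savez('w1.npz',p=p,d=d,pos=s['tool_pos'],rot=s['eef_rot'])
print(s['tool_pos'],s['eef_rot'])
E
```

```text
clock: 4.15
tool_pos: [0.5451, -0.079, 0.065]
eef_rot: [0.651, 0.759, 0.002, -0.001]
contact_force: [-0.2, 0.0, -0.8]
opening: 0.267
finger_force: 40.0
clock: 4.45
tool_pos: [0.545, -0.0863, 0.0646]
eef_rot: [0.654, 0.756, -0.001, 0.001]
contact_force: [-0.7, -0.8, -0.8]
opening: 0.266
finger_force: 40.0
[ 0.54502212 -0.0863493   0.0645772 ] [ 6.54348028e-01  7.56192988e-01 -7.44792749e-04  5.18027087e-04]
```

View pics/w1.png

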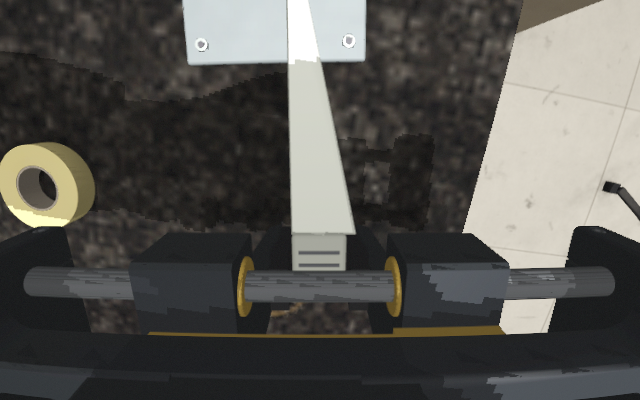

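Run:
```python
from h import *
f=np.load('w1.npz'); s=dict(tool_pos=f['pos'],eef_rot=f['rot'])
uv,P=cloud('wrist',f['d'],s)
m=(abs(uv[:,0]-315)<15)&(uv[:,1]>150)&(uv[:,1]<220); zt=np.median(P[m][:,2]); print('ztop',zt)
A=world('wrist',[[355,234],[291,232],[288.5,100],[287,20]],zt,s); print(A)
v=A[3]-A[1]; print('wedge ang',np.arctan2(-v[0],v[1]))
th=np.arctan2(-v[0],v[1]); c,sn=np.cos(th),np.sin(th); R=np.array([[c,-sn],[sn,c]])
g=A[0,:2]-R@[.016,.017]; print('grip from shoulder',g,'straight face local x',((A[1:,:2]-g)@R)[:,0])
print('tool',f['pos'][:2],'ang',2*np.arctan2(f['rot'][1],f['rot'][0])-np.pi/2)
B=world('wrist',[[189.5,65],[367,60]],.006,s); print('plate corners',B, 'pred from top')
q=(.48493,.12618,.1465); C=np.array([[np.cos(q[2]),-np.sin(q[2])],[np.sin(q[2]),np.cos(q[2])]])
print(np.array(q[:2])+np.array([[-.058,-.12],[.058,-.12]])@C.T)
print('grip in cradle',(g-np.array(q[:2]))@C)
```

```text
ztop 0.09147062434728549
[[ 0.55825757 -0.06791281  0.09147062]
 [ 0.53102152 -0.07093098  0.09147062]
 [ 0.52357983 -0.01739316  0.09147062]
 [ 0.51958747  0.01050639  0.09147062]]
wedge ang 0.13949114746857566
grip from shoulder [ 0.54477665 -0.08697232] straight face local x [-0.01139115 -0.0113167  -0.01139115]
tool [ 0.54502212 -0.0863493 ] ang 0.14415536888169633
plate corners [[ 0.44815595 -0.00172942  0.006     ]
 [ 0.56138979  0.01693104  0.006     ]] pred from top
[[ 0.44506848 -0.0010012 ]
 [ 0.55982589  0.01593207]]
grip in cradle [ 0.02809034 -0.21960525]
```

```bash
python3 -m pendant '[{"claw":0,"dx":1,"dy":34,"dz":0,"twist":0.006},{"claw":0,"dx":1,"dy":34,"dz":-25,"twist":0.006},{"claw":0,"dx":1,"dy":34,"dz":-42,"twist":0.006},{"claw":0,"dx":1,"dy":34,"dz":-53,"twist":0.006},{"claw":0,"dx":1,"dy":34,"dz":-53,"twist":0.006},{"claw":0,"dx":1,"dy":34,"dz":-53,"twist":0.006}]' 40
python3 - <<'E'
from h import *
s,p,d=snap('wrist','w2.png'); np.savez('w2.npz',p=p,d=d,pos=s['tool_pos'],rot=s['eef_rot'])
print(s['tool_pos'],s['eef_rot'])
E
```

```text
clock: 5.1
tool_pos: [0.5462, -0.0508, 0.0119]
eef_rot: [0.651, 0.759, -0.0, 0.0]
contact_force: [0.1, 0.1, -0.6]
opening: 0.27
finger_force: 40.0
[ 0.54621964 -0.05080096  0.0119146 ] [ 6.51469027e-01  7.58675201e-01 -5.83105664e-05  2.09240733e-04]
```

View pics/w2.png

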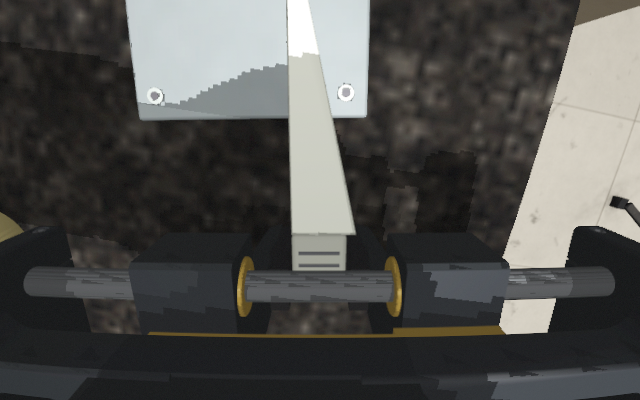

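Run:
```python
from h import *
f=np.load('w2.npz'); s=dict(tool_pos=f['pos'],eef_rot=f['rot'])
B=world('wrist',[[139,120.5],[367.5,118]],.006,s)[:,:2]; print(B)
A=world('wrist',[[355,234],[291,232],[287,20]],.038,s)[:,:2]
v=B[1]-B[0]; print('plate ang',np.arctan2(v[1],v[0]),'width',np.linalg.norm(v))
th=.149; C=np.array([[np.cos(th),-np.sin(th)],[np.sin(th),np.cos(th)]])
print('shoulder/straight in cradle via wrist (mm)',((A-B.mean(0))@C*1000-[0,120]).round(1))
s,p,d=snap('top'); cv2.imwrite('pics/t2.png',cv2.resize(p[150:240,210:370],None,fx=5,fy=5,interpolation=cv2.INTER_CUBIC))
print(world('top',[[210+0,150]],0)[0])
```

```text
[[ 0.44688327 -0.00150888]
 [ 0.56058062  0.01632118]]
plate ang 0.15555351795759476 width 0.11508692522037396
shoulder/straight in cradle via wrist (mm) [[  49.2 -167.9]
 [  21.6 -167. ]
 [  21.7  -84.2]]
[0.61435993 0.2370413  0.        ]
```

View pics/t2.png

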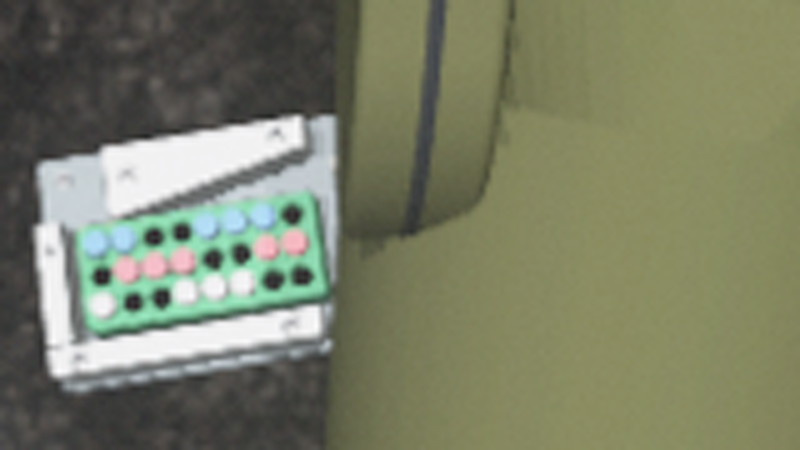

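```bash
python3 -m pendant '[{"claw":0,"dx":-3,"dy":20,"dz":0,"twist":0},{"claw":0,"dx":-6,"dy":34,"dz":0,"twist":0},{"claw":0,"dx":-8.6,"dy":44,"dz":0,"twist":0},{"claw":0,"dx":-8.6,"dy":44,"dz":-0.5,"twist":0},{"claw":0,"dx":-8.6,"dy":44,"dz":-0.5,"twist":0}]' 40
```

```text
clock: 5.7
tool_pos: [0.5376, -0.0066, 0.0114]
eef_rot: [0.651, 0.759, -0.0, 0.0]
contact_force: [0.1, -0.1, -0.5]
opening: 0.271
finger_force: 40.0
```

```bash
python3 -m pendant '[{"claw":0,"dx":-4.5,"dy":4.5,"dz":0,"twist":0},{"claw":0,"dx":-8.5,"dy":9,"dz":0,"twist":0},{"claw":0,"dx":-8.5,"dy":9,"dz":0,"twist":0},{"claw":0,"dx":-10,"dy":19,"dz":0,"twist":0},{"claw":0,"dx":-12,"dy":30,"dz":0,"twist":0},{"claw":0,"dx":-12,"dy":30,"dz":0,"twist":0}]' 40
```

```text
clock: 6.3
tool_pos: [0.5254, 0.0273, 0.0113]
eef_rot: [0.65, 0.76, 0.001, -0.001]
contact_force: [0.6, -0.1, -0.7]
opening: 0.269
finger_force: 40.0
```

```bash
python3 -m pendant '[{"claw":0,"dx":-0.7,"dy":5,"dz":0,"twist":0},{"claw":0,"dx":-1.5,"dy":10,"dz":0,"twist":0},{"claw":0,"dx":-2,"dy":14,"dz":0,"twist":0},{"claw":0,"dx":-2,"dy":14,"dz":0,"twist":0}]' 40
python3 -m pendant '[{"claw":0,"dx":-0.4,"dy":3,"dz":0,"twist":0},{"claw":0,"dx":-0.6,"dy":4,"dz":0,"twist":0},{"claw":0,"dx":-0.6,"dy":4,"dz":0,"twist":0}]' 40
```

```text
clock: 6.7
tool_pos: [0.5235, 0.039, 0.0113]
eef_rot: [0.651, 0.759, 0.0, -0.0]
contact_force: [1.8, -0.3, -0.6]
opening: 0.273
finger_force: 40.0
clock: 7.0
tool_pos: [0.5228, 0.0421, 0.0112]
eef_rot: [0.651, 0.759, 0.0, -0.0]
contact_force: [0.1, 0.5, -0.7]
opening: 0.269
finger_force: 40.0
```

```bash
python3 -m pendant '[{"claw":0,"dx":-0.3,"dy":2,"dz":0,"twist":0},{"claw":0,"dx":-0.6,"dy":4,"dz":0,"twist":0},{"claw":0,"dx":-0.6,"dy":4,"dz":0,"twist":0}]' 40
python3 -m pendant '[{"claw":0,"dx":-0.3,"dy":2,"dz":0,"twist":0},{"claw":0,"dx":-0.6,"dy":4,"dz":0,"twist":0},{"claw":0,"dx":-0.6,"dy":4,"dz":0,"twist":0}]' 40
```

```text
clock: 7.3
tool_pos: [0.5216, 0.0461, 0.0111]
eef_rot: [0.651, 0.759, -0.0, -0.0]
contact_force: [-0.8, 0.5, -0.5]
opening: 0.267
finger_force: 40.0
clock: 7.6
tool_pos: [0.5208, 0.0488, 0.0111]
eef_rot: [0.651, 0.759, -0.001, 0.0]
contact_force: [-2.0, -3.7, -0.3]
opening: 0.268
finger_force: 40.0
```

```bash
python3 -m pendant '[{"claw":0,"dx":-0.3,"dy":2,"dz":0,"twist":0},{"claw":0,"dx":-0.3,"dy":2,"dz":0,"twist":0},{"claw":0,"dx":-0.3,"dy":2,"dz":0,"twist":0}]' 40
python3 -m pendant '[{"claw":0,"dx":-0.3,"dy":2,"dz":0,"twist":0},{"claw":0,"dx":-0.3,"dy":2,"dz":0,"twist":0},{"claw":0,"dx":-0.3,"dy":2,"dz":0,"twist":0}]' 40
```

```text
clock: 7.9
tool_pos: [0.5208, 0.0489, 0.0111]
eef_rot: [0.652, 0.758, -0.002, 0.001]
contact_force: [-1.0, -7.6, -1.0]
opening: 0.266
finger_force: 40.0
clock: 8.2
tool_pos: [0.5207, 0.0489, 0.0111]
eef_rot: [0.652, 0.758, -0.003, 0.002]
contact_force: [-0.7, -11.2, -0.5]
opening: 0.271
finger_force: 40.0
```

Jamming (about 2 N per mm of command); push to ~20 N and hold.

```bash
python3 -m pendant '[{"claw":0,"dx":-0.3,"dy":2,"dz":0,"twist":0},{"claw":0,"dx":-0.7,"dy":4.5,"dz":0,"twist":0},{"claw":0,"dx":-0.7,"dy":4.5,"dz":0,"twist":0},{"claw":0,"dx":-0.7,"dy":4.5,"dz":0,"twist":0}]' 50
python3 - <<'E'
from h import *
s,p,d=snap('top'); cv2.imwrite('pics/t3.png',cv2.resize(p[150:240,210:370],None,fx=5,fy=5,interpolation=cv2.INTER_CUBIC))
print(s['contact_force'],s['tool_pos'])
E
```

```text
clock: 8.6
tool_pos: [0.5207, 0.0491, 0.0112]
eef_rot: [0.654, 0.757, -0.005, 0.004]
contact_force: [1.5, -17.7, -0.3]
opening: 0.266
finger_force: 50.0
[  1.47155762 -17.69765629  -0.31617354] [0.5206952  0.04905689 0.0112416 ]
```

View pics/t3.png

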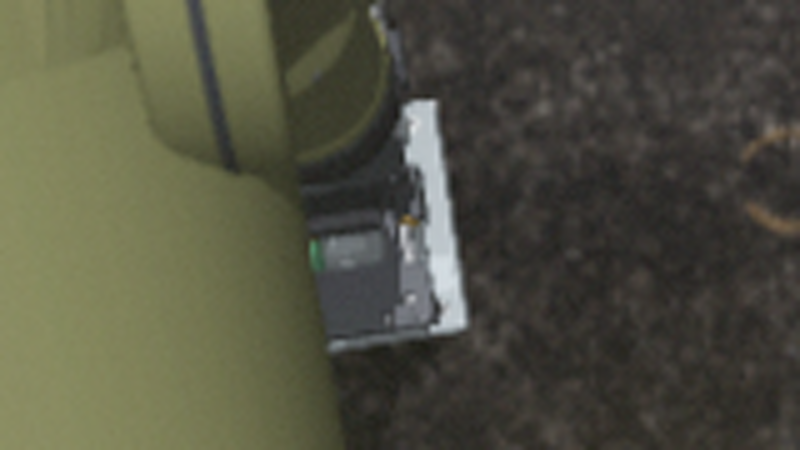

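```bash
python3 -m pendant '[{"claw":0,"dx":0.6,"dy":-4,"dz":0,"twist":0},{"claw":0,"dx":1,"dy":-7.5,"dz":0,"twist":0},{"claw":0,"dx":1,"dy":-7.5,"dz":0,"twist":0},{"claw":0.6,"dx":1,"dy":-7.5,"dz":0,"twist":0},{"claw":0.6,"dx":1,"dy":-7.5,"dz":0,"twist":0},{"claw":0.6,"dx":1,"dy":-7.5,"dz":0,"twist":0},{"claw":0.6,"dx":1,"dy":-7.5,"dz":0,"twist":0}]' 50
```

```text
clock: 9.35
tool_pos: [0.5218, 0.0522, 0.0113]
eef_rot: [0.651, 0.759, 0.001, -0.0]
contact_force: [-1.2, -1.0, 0.2]
opening: 0.594
finger_force: 0.0
```

Released. Retreat up and to the −y side, then look.

```bash
python3 -m pendant '[{"claw":0.6,"dx":0,"dy":0,"dz":30,"twist":0},{"claw":0.6,"dx":0,"dy":0,"dz":75,"twist":0},{"claw":0.6,"dx":0,"dy":-20,"dz":120,"twist":0},{"claw":0.6,"dx":0,"dy":-60,"dz":160,"twist":0},{"claw":0.6,"dx":0,"dy":-100,"dz":180,"twist":0},{"claw":0.6,"dx":0,"dy":-140,"dz":180,"twist":0},{"claw":0.6,"dx":0,"dy":-180,"dz":180,"twist":0},{"claw":0.6,"dx":0,"dy":-220,"dz":180,"twist":0}]'
python3 -m pendant '[{"claw":0.6,"dx":0,"dy":-50,"dz":0,"twist":0},{"claw":0.6,"dx":0,"dy":-100,"dz":0,"twist":0},{"claw":0.6,"dx":0,"dy":-100,"dz":0,"twist":0}]'
python3 - <<'E'
from h import *
s,p,d=snap('top'); np.savez('top0.npz',p=p,d=d)
E
cat > c2.py <<'E'
exec(open('crad.py').read())
Wd=(L[:,0]>8)&(L[:,0]<42)&(L[:,1]<-66)&(L[:,1]>-104)&(Z>.03); print('tab pts',L[Wd].min(0),L[Wd].max(0),Wd.sum(),'z',np.median(Z[Wd]))
E
python3 c2.py
```

```text
clock: 10.15
tool_pos: [0.5214, -0.1704, 0.1917]
eef_rot: [0.651, 0.759, 0.0, 0.0]
contact_force: [1.2, -0.1, -0.4]
opening: 0.6
finger_force: 0.0
clock: 10.45
tool_pos: [0.5193, -0.2788, 0.1905]
eef_rot: [0.656, 0.755, -0.003, 0.002]
contact_force: [-0.3, -0.4, -1.0]
opening: 0.6
finger_force: 0.0
plate ((486.2912292480469, 104.23124694824219), (261.43621826171875, 192.85531616210938), 89.19955444335938)
[0.48476557 0.12605966 0.14918675] 1.6484260281494476
tab pts [  12.23763134 -100.50977282] [ 37.61350097 -66.14611443] 156 z 0.03919819048392226
```

View pics/crad.png

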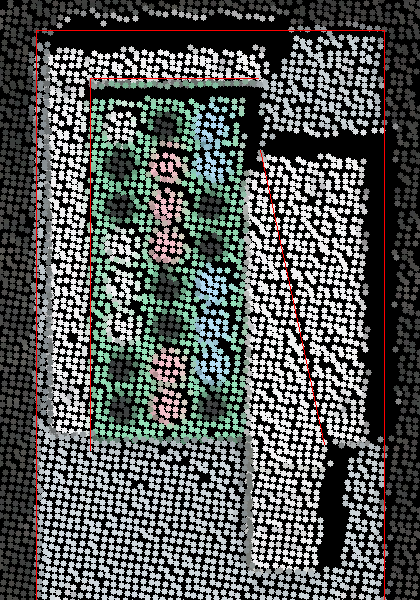

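```bash
python3 -c "
from h import *
print(r.finish_job())"
```

```text
the job is handed in; nothing more can be done
None
```

The larger wedge is jammed in the gap, released with its grip at about cradle x 24, y -83.5 mm. The block sits flat against the straight wall, I left the slim wedge alone, and the job was handed in at about 10.5 s; no verdict was returned.

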